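Bolt the rooftop toolbox shut

ROBOT

A 7-joint arm with a two-finger parallel gripper is mounted at the origin on the work surface. World frame = base frame: x ahead of the robot, y to its left, z up, the work surface at z = 0. Lengths are in m, angles in rad, forces in N, time in s.
With the tool pointing down it reaches from about 0.4 to 0.85 m from the base axis. Payload 10.4 kg.
Tool frame: the origin (TCP) lies at the very end of the fingers, on their centre line; the grasp point (between the pads) lies r.pinch_z behind it (r.pinch_z is the distance from the TCP to the grasp point, in m); z points along the fingers, x is the direction in which the jaws open and shut, and the axes are right-handed (so a half turn about z gives the same grasp; the last joint's range is limited). The gripper opens to 87 mm and grips with 3 to 60 N. Pads are 19 mm wide; open, the fingers measure 117 mm over their backs; the gripper's body (75 mm by 190 mm) begins 51 mm behind the grasp point.
Start: joints at [-1.316, 0.332, -0.065, 1.46, 0.022, 1.35, -0.088], TCP at [0.171, 0.601, 0.223] pointing down, gripper open.
Joint ranges: [-2.6, 2.6], [-0.5, 2.12], [-1.47, 1.34], [0.16, 2.42], [-1.27, 4.41], [0.06, 2.06], [-2.6, 2.6]. Speed limits (rad/s): [2.22, 2.22, 2.79, 2.79, 3.14, 3.14, 3.14].

INTERFACE

Orientations are given as a unit quaternion [x, y, z, w].
In Python, from bench import r gives the robot as it stands.
- The arm moves only by the tool carry_out, never from a script. Its argument "increments" is text: rows parted by semicolons, each of 7 numbers parted by spaces: the turn, a rotation vector about the tool's x, y, z in degrees, then the shift along the tool's x, y, z in m, then the finger opening in m, from 0 to 0.087. A call has exactly 5 rows; each row is the pose to reach, as a shift and turn from the pose measured when the call began, along the tool's axes at that moment; what a row does not reach only later rows make up. A row lasts 1/8 s, in which the tool goes at most 62.5 mm and 10.7 degrees, less where a joint would pass 70% of its speed; a pose out of reach is approached as far as the arm can. A call with a gripper value outside its range is refused whole. The fingers move at their own pace and stop on an object; "squeeze" is the grip in N (left out, the last holds). Time passes only in rows, so rows that repeat a pose let the fingers close, or fill a call up. It gives the time, the measured TCP pose, the force and the opening at its end, in the units of the state.
- r.read_state(): the state, without advancing time (a new reading comes with each control period).
- r.camera(name): name is "scene" or "side" or "wrist"; returns (picture, depth): 420x560x3 uint8, blue, green, red; 420x560 float32, m along the optical axis (not along the pixel's ray), 0 where there is no reading.
- r.camera_model(name): a dict with "K" (3x3 intrinsics, pixels), "k1" (the pictures are not rectified: a ray, as slopes to the right and down, at radius r is drawn at 1 + k1 r^2 times it, then the intrinsics apply), "extrinsics" (4x4, takes a point from camera to world coordinates). Camera axes: x right, y down, z forward; pixel columns grow to the right and rows downward; lengths in m; the calibration is good to about 2 mm. A picture is of the moment at which its call begins: read the wrist's pose just before it. camera_model takes no time and is no camera call; for the wrist camera it gives the pose at the moment of the call.
- r.close_job(): hands the job in, once; it reports no verdict.
The state is a dict: "time": time; "joint_positions": joint angles; "joint_vel": joint speeds; "joint_torque": joint torques, N m; "ee_pos": TCP position; "eef_rot": TCP orientation; "ft_force": force on the tool from outside, world axes, zero at the start; "torque": the same for the moment, N m; "width": finger opening in m.
Only numpy, scipy, OpenCV 4.12 (cv2) and the standard library are available. Lean on these libraries where they do the work, as an engineer would, in place of code of your own. Each camera call takes 0.05 s, during which the arm holds its last target.

TASK

Two grey steel boxes stand on the rusty table, each with a chrome barrel bolt on top drawn back. Bolt the long narrow toolbox: push its bolt across until the tip has gone right through the keeper, then let go. Leave the bolt of the squat, nearly square case open as it is.

Things in the scene. Friction and masses are not known exactly. Their poses are not given: they have to be found in the camera images.
- toolbox_bolt (a joint): Chrome barrel bolt along the middle of the long narrow grey toolbox's top (280 x 130 mm, top 75 mm above the table, all fixed). Value: travel in m: 0 drawn back, 0.025 tip at keeper's mouth, 0.045 tip level with its far side, 0.060 end stop. Starts at 0 to 0.015; stiff (2.5 N), no spring, stays where left. Rod 12 mm thick; two guide straps ahead of the knob, 30 mm wide, 22 mm above the box top.
- toolbox_knob (a point): Top centre of the toolbox bolt's knob: a plain upright chrome post, 14 mm in diameter, at the bolt's tail end, its top 55 mm above the box top (130 mm above the table), so 33 mm of it stands clear above the straps. Moves with the bolt. y axis: along the slide, towards the keeper (the way to push); x across; z up. At the end stop the knob touches the nearer strap.
- toolbox_keeper (a point): Centre of the mouth of the toolbox's keeper, 12 mm above the box top: a chrome bridge 30 mm wide, 22 mm high, 20 mm deep along the slide, on the fixed end of the box beyond the lid's seam. Axes as the knob's: y is the way the bolt enters. The knob's axis is 150 mm short of this mouth when drawn back, 90 mm at the end stop.
- case_bolt (a joint): The same kind of bolt on the other box, a squat, nearly square grey case (200 x 190 mm, top 55 mm above the table). Same values; starts at 0 to 0.015 and must stay drawn back. Either box may stand on the robot's left, each turned up to 20 degrees; both bolts close roughly towards the robot's left (+y).

How it is judged:
By the outcome, as a careful person would: the job done as asked, in the order asked, and still so for the second after the job is handed in, with the robot touching nothing.
It also fails if it takes over 29 s, if anything falls off the work surface, if the arm or the gripper's body presses on something with over 40 N, if the wrist force passes 120 N, or if a joint passes its speed limit or range.

## Working session

There is one attempt and no reset: what is moved stays moved. The work goes in short steps, Python scripts to look and compute and a tool call to move; the robot and the scene stay as the last step left them, time stands still between calls to the robot, and variables do not carry over. Pictures are saved under pics/ and viewed, and the job is handed in when it is done.

Besides the shell and the picture viewer there is one more tool, called after "Emit:" by a JSON object that holds its "api" and its "payload", one argument or row to a line. carry_out: Moves the arm, as the interface text tells. Its arguments: {"type":"object","properties":{"increments":{"type":"string"},"squeeze":{"type":"number"}},"required":["increments"]}

```bash
ls; mkdir -p pics
python3 - <<'E'
from bench import r
import cv2,numpy as np
s=r.read_state();print(s['time'],s['ee_pos'],s['eef_rot'],s['width'],r.pinch_z)
for n in("scene","side"):
    m=r.camera_model(n);print(n,m)
    p,d=r.camera(n);cv2.imwrite(f'pics/{n}0.png',p);np.savez(f'{n}0.npz',p=p,d=d)
E
```

```text
pics
0.0 [0.17131338 0.60065959 0.22176722] [ 7.98189956e-01  6.02405418e-01 -5.47349841e-04  4.54713340e-04] 0.0867294410294622 0.0187
scene {'K': array([[441.96128427,   0.        , 279.49474918],
       [  0.        , 441.96128427, 206.42603744],
       [  0.        ,   0.        ,   1.        ]]), 'k1': -0.12861894588741724, 'extrinsics': array([[ 0.81482667,  0.36920722, -0.44692675,  0.97742512],
       [ 0.57961577, -0.50537389,  0.63925174, -0.62338661],
       [ 0.01015124, -0.77992517, -0.62579045,  0.76491337],
       [ 0.        ,  0.        ,  0.        ,  1.        ]])}
side {'K': array([[459.90161053,   0.        , 284.77426843],
       [  0.        , 459.90161053, 207.83060814],
       [  0.        ,   0.        ,   1.        ]]), 'k1': -0.1518961654744769, 'extrinsics': array([[ 0.90532539, -0.29628709,  0.3043023 ,  0.23336086],
       [-0.4244544 , -0.6564393 ,  0.62363925, -0.56460575],
       [ 0.01497974, -0.6937589 , -0.72005153,  0.81782877],
       [ 0.        ,  0.        ,  0.        ,  1.        ]])}
```

View pics/scene0.png

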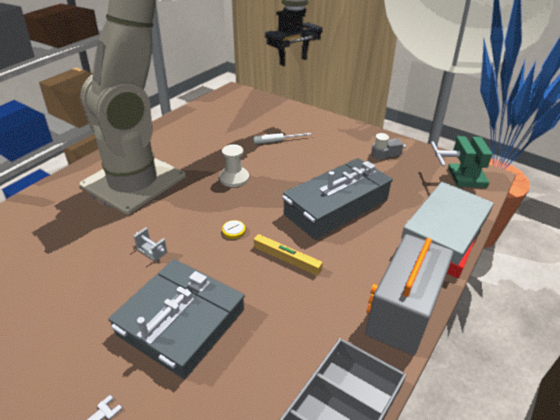

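View pics/side0.png

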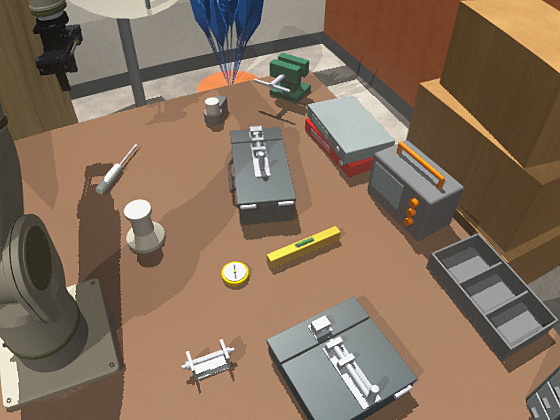

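The long narrow toolbox is the far one: scene about (338,195), side about (262,170). The case is near: scene about (178,315), side about (342,360). I'll zoom in on the toolbox.

Run:
```python
import cv2,numpy as np
a=np.load('scene0.npz')['p'][145:245,270:410];b=np.load('side0.npz')['p'][115:225,215:310]
cv2.imwrite('pics/za.png',cv2.resize(a,None,fx=5.5,fy=5.5,interpolation=cv2.INTER_CUBIC))
cv2.imwrite('pics/zb.png',cv2.resize(b,None,fx=5.4,fy=5.4,interpolation=cv2.INTER_CUBIC))
```

```text
(no output)
```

View pics/za.png

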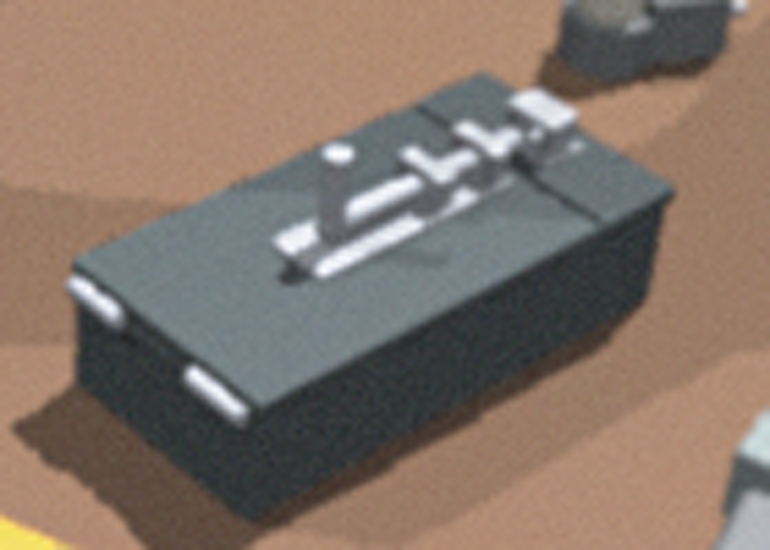

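View pics/zb.png

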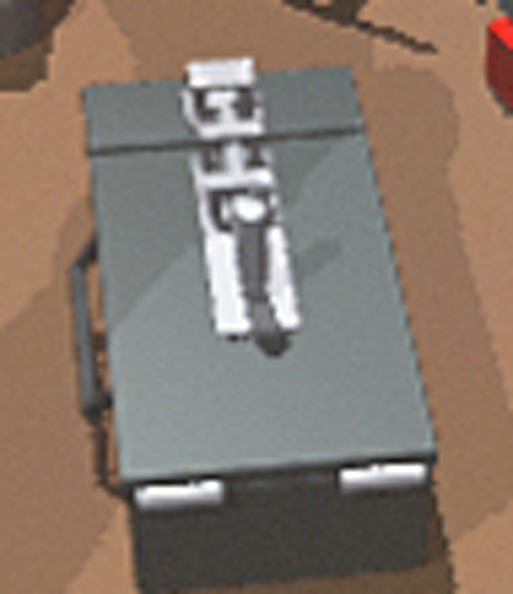

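Knob top sits at zoom (339,153) in the scene view and (251,209) in the side view. The keeper top is at about (543,107) and (220,73). The box corners are visible in both.

```bash
cat > h.py <<'E'
import cv2,numpy as np
def ray(m,uv):
    K=m['K'];k=m['k1'];x=(uv[0]-K[0,2])/K[0,0];y=(uv[1]-K[1,2])/K[1,1]
    p=cv2.undistortPoints(np.array([[[uv[0],uv[1]]]],float),K,np.array([k,0,0,0,0.]))[0,0]
    E=m['extrinsics'];d=E[:3,:3]@np.r_[p,1];return E[:3,3],d
def onz(m,uv,z):
    o,d=ray(m,uv);return o+d*(z-o[2])/d[2]
def tri(l):
    A=0;b=0
    for m,uv in l:
        o,d=ray(m,uv);d=d/np.linalg.norm(d);P=np.eye(3)-np.outer(d,d);A=A+P;b=b+P@o
    return np.linalg.solve(A,b)
E
python3 - <<'E'
from bench import r
from h import *
np.set_printoptions(precision=4,suppress=True)
S=r.camera_model('scene');D=r.camera_model('side')
fa=lambda p:((p[0]+.5)/5.5-.5+270,(p[1]+.5)/5.5-.5+145)
fb=lambda p:((p[0]+.5)/5.4-.5+215,(p[1]+.5)/5.4-.5+115)
def both(a,b,z): print(onz(S,fa(a),z),onz(D,fb(b),z),tri([(S,fa(a)),(D,fb(b))]))
print('knob');both((339,153),(251,209),.13)
print('keeper top');both((543,107),(220,73),.097)
A=[(75,262),(258,408),(673,190),(483,73)];B=[(120,478),(433,460),(352,67),(85,88)]
pa=np.array([onz(S,fa(p),.075)[:2] for p in A]);pb=np.array([onz(D,fb(p),.075)[:2] for p in B])
for P in(pa,pb):
    P=P[[0,1,2,3]];print(P, 'edges',[np.linalg.norm(P[i]-P[(i+1)%4]) for i in range(4)])
    ax=(P[2]+P[3]-P[0]-P[1])/2;print('c',P.mean(0),'ang',np.degrees(np.arctan2(ax[1],ax[0])))
q=r.read_state()['eef_rot']
from scipy.spatial.transform import Rotation as R
print(R.from_quat(q).as_matrix())
E
```

```text
knob
[0.5502 0.2161 0.13  ] [0.5488 0.2151 0.13  ] [0.5495 0.217  0.1288]
keeper top
[0.5905 0.3573 0.097 ] [0.5909 0.3547 0.097 ] [0.591  0.3552 0.0975]
[[0.4584 0.1351]
 [0.5845 0.0953]
 [0.6644 0.3607]
 [0.5371 0.4001]] edges [np.float64(0.13233093962035186), np.float64(0.2771438796847537), np.float64(0.13327938065068756), np.float64(0.2764175520565002)]
c [0.5611 0.2478] ang 73.35418540007467
[[0.4546 0.1369]
 [0.5789 0.0925]
 [0.6643 0.3603]
 [0.5358 0.3989]] edges [np.float64(0.132054325326401), np.float64(0.2810845986730732), np.float64(0.13417133233156062), np.float64(0.27431058897619987)]
c [0.5584 0.2471] ang 72.54778525980622
[[ 0.2743  0.9616 -0.0003]
 [ 0.9616 -0.2743 -0.0012]
 [-0.0013  0.0001 -1.    ]]
```

Both views agree on the knob (0.5495, 0.2155), and its height checks out at 0.129 against 0.130. Slide direction is about 73°, and travel now is about 0.014. The tool's x axis is already at 74°, so I'll go over the knob at the current height.

Emit:
{"api": "carry_out", "payload": {
  "increments": "0 0 0 -0.027 0.047 0 0.087; 0 0 0 -0.053 0.094 0 0.087; 0 0 0.5 -0.080 0.141 0 0.087; 0 0 1 -0.107 0.188 0 0.07; 0 0 1 -0.133 0.235 0 0.06"
}}

```text
time: 0.72
ee_pos: [0.3618, 0.4068, 0.2218]
eef_rot: [0.803, 0.595, -0.001, 0.0]
ft_force: [0.2, 1.4, 0.5]
width: 0.0739
```

Emit:
{"api": "carry_out", "payload": {
  "increments": "0 0 0 -0.027 0.049 0 0.06; 0 0 0 -0.054 0.098 0 0.06; 0 0 0 -0.081 0.147 0 0.06; 0 0 0 -0.107 0.195 0 0.06; 0 0 0 -0.128 0.235 0.02 0.06"
}}

```text
time: 1.35
ee_pos: [0.5513, 0.2142, 0.2029]
eef_rot: [0.804, 0.595, 0.001, 0.001]
ft_force: [0.6, 1.2, -0.4]
width: 0.0599
```

Run:
```python
from bench import r
from h import *
s=r.read_state();print(s['time'],s['ee_pos'])
W=r.camera_model('wrist');p,d=r.camera('wrist');cv2.imwrite('pics/w1.png',p);np.savez('w1.npz',p=p,d=d,K=W['K'],k1=W['k1'],E=W['extrinsics'])
```

```text
1.35 [0.55133283 0.21415959 0.20292863]
```

View pics/w1.png

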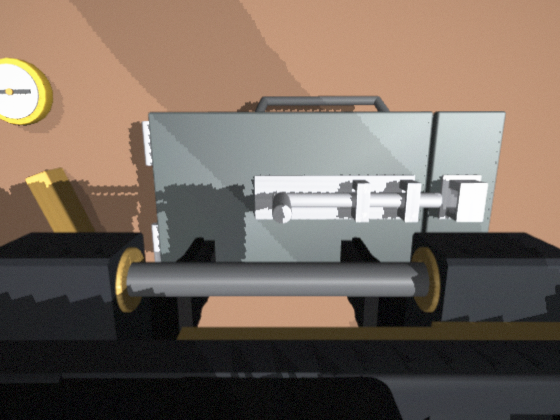

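Run:
```python
from h import *
f=np.load('w1.npz');p=f['p'];m={'K':f['K'],'k1':float(f['k1']),'extrinsics':f['E']};d=f['d']
cv2.imwrite('pics/w1z.png',cv2.resize(p[165:245,245:395],None,fx=5,fy=5,interpolation=cv2.INTER_CUBIC))
print(m['extrinsics'])
for uv in[(283,213),(283,205),(291,210)]:
    o,dd=ray(m,uv);z=d[uv[1],uv[0]];print(uv,onz(m,uv,.13),o+dd*z)
```

```text
[[ 2.91784614e-01  9.27498664e-01  2.33683478e-01  4.88423770e-01]
 [ 9.56483975e-01 -2.82844935e-01 -7.16739095e-02  2.32347960e-01]
 [-3.81267189e-04  2.44427846e-01 -9.69667408e-01  3.66091134e-01]
 [ 0.00000000e+00  0.00000000e+00  0.00000000e+00  1.00000000e+00]]
(283, 213) [0.54985636 0.21745952 0.13      ] [0.54971855 0.21749292 0.13052962]
(283, 205) [0.54449818 0.219072   0.13      ] [0.54447879 0.21907659 0.13008164]
(291, 210) [0.54942244 0.22325553 0.13      ] [0.5495418  0.22323774 0.12953801]
```

View pics/w1z.png

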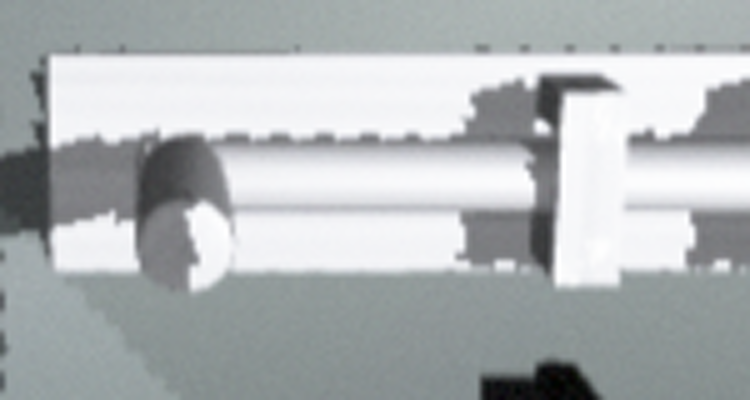

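The knob top at pixel (282,214) gives (0.550, 0.2168), which agrees with the fixed cameras. The slide is parallel to the tool's x axis. Next: descend, with the fingertips staying above the straps, and close.

Emit:
{"api": "carry_out", "payload": {
  "increments": "0 0 0 0.002 -0.002 0.045 0.06; 0 0 0 0.002 -0.002 0.085 0.06; 0 0 0 0.002 -0.002 0.096 0.05; 0 0 0 0.002 -0.002 0.096 0.005; 0 0 0 0.002 -0.002 0.096 0.005",
  "squeeze": 20
}}

```text
time: 2.02
ee_pos: [0.553, 0.2102, 0.1049]
eef_rot: [0.806, 0.593, -0.001, 0.002]
ft_force: [0.7, 0.5, -0.7]
width: 0.0376
```

Emit:
{"api": "carry_out", "payload": {
  "increments": "0 0 0 0 0 0 0.005; 0 0 0 0 0 0 0.005; 0 0 0 0 0 0 0.005; 0 0 0 0 0 0 0.005; 0 0 0 0 0 0 0.005"
}}

```text
time: 2.65
ee_pos: [0.5538, 0.211, 0.1061]
eef_rot: [0.805, 0.593, 0.001, 0.002]
ft_force: [1.0, 2.3, 6.2]
width: 0.0131
```

```bash
cat > look.py <<'E'
import sys
from bench import r
from h import *
n=sys.argv[1]
s=r.read_state();print(s['time'],s['ee_pos'],s['width'],s['ft_force'])
P=[]
for c,(y0,x0) in {'wrist':(100,240),'scene':(145,270),'side':(100,200)}.items():
    p,d=r.camera(c); P.append(cv2.resize(p[y0:y0+130,x0:x0+130] if c!='wrist' else p[150:280,200:330] if 0 else p[130:290,150:440],(400,300) if c!='wrist' else (520,287),interpolation=cv2.INTER_CUBIC)); cv2.imwrite(f'pics/{c}{n}.png',p)
a=np.zeros((590,800,3),np.uint8);a[:287,:520]=P[0];a[290:590,:400]=P[1];a[290:590,400:]=P[2];cv2.imwrite(f'pics/l{n}.png',a)
E
python3 look.py 2
```

```text
2.65 [0.55384299 0.21095579 0.10606857] 0.013089800562620412 [0.95521861 2.33470625 6.21385474]
```

View pics/l2.png

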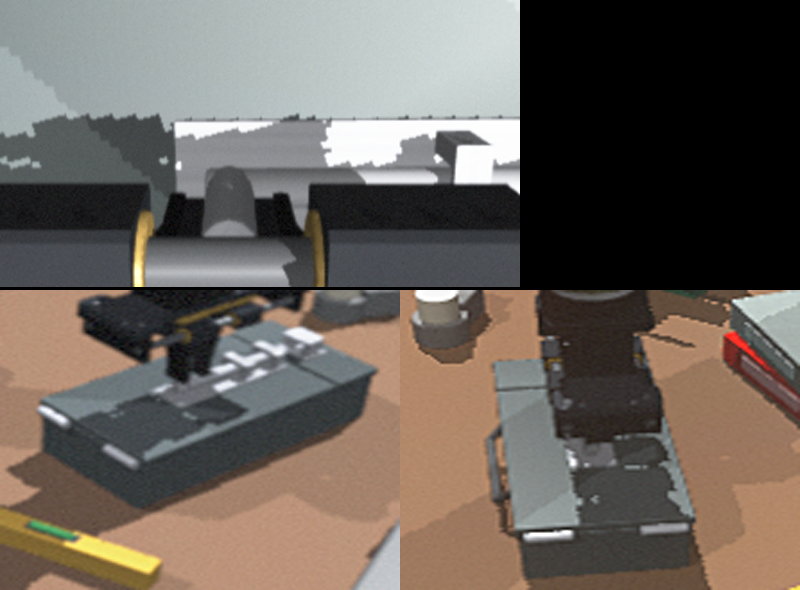

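The knob is held between the fingers (width 13 mm). The fingertips are clear of the plate and the strap ahead. Now push along the slide.

Emit:
{"api": "carry_out", "payload": {
  "increments": "0 0 0 0.005 -0.001 0 0.005; 0 0 0 0.01 -0.002 0 0.005; 0 0 0 0.016 -0.002 0 0.005; 0 0 0 0.022 -0.002 0 0.005; 0 0 0 0.028 -0.002 0 0.005"
}}

```text
time: 3.42
ee_pos: [0.5616, 0.2368, 0.1061]
eef_rot: [0.806, 0.592, 0.001, 0.004]
ft_force: [4.0, -4.3, 1.8]
width: 0.0135
```

```bash
python3 look.py 3
```

```text
3.425 [0.56155642 0.23681886 0.10614218] 0.01345892157144593 [ 3.98805566 -4.34916795  1.76350709]
```

View pics/l3.png

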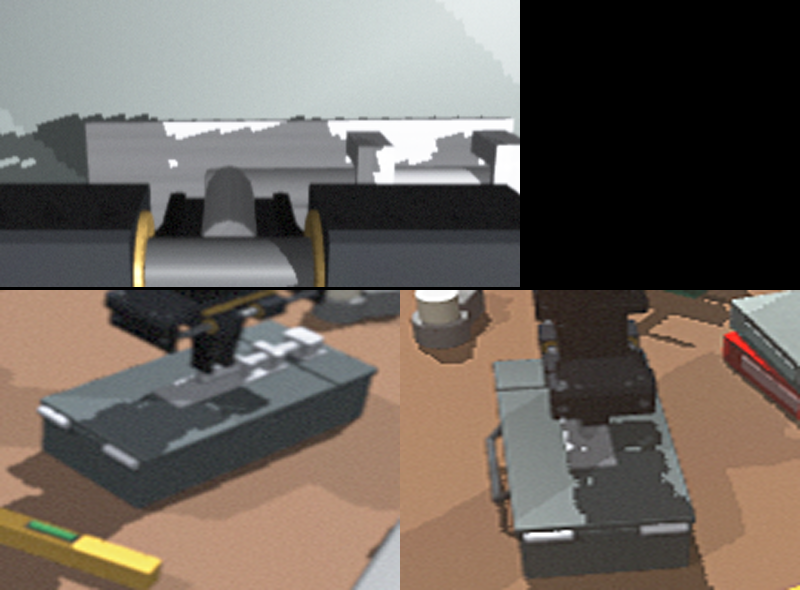

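The knob moved 27 mm with the tool. The strap's edge, at x≈347 in the crop, is still about 25 mm ahead of the knob.

Emit:
{"api": "carry_out", "payload": {
  "increments": "0 0 0 0.006 0 0 0.005; 0 0 0 0.012 0 0 0.005; 0 0 0 0.017 0 0 0.005; 0 0 0 0.020 0 0 0.005; 0 0 0 0.021 0 0 0.005"
}}

```text
time: 4.2
ee_pos: [0.5681, 0.258, 0.1062]
eef_rot: [0.806, 0.592, 0.002, 0.003]
ft_force: [0.6, -2.2, 3.8]
width: 0.0134
```

```bash
python3 look.py 4
```

```text
4.2 [0.56809695 0.25798786 0.10615848] 0.0134467260717598 [ 0.61011206 -2.21105512  3.83303809]
```

View pics/l4.png

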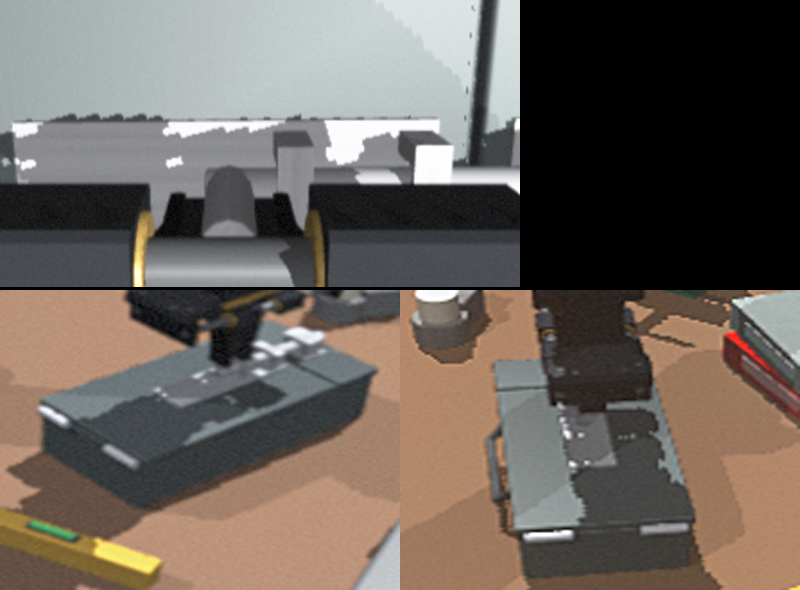

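About 5 mm is left to the strap, so travel is about 0.054. Push 4 mm more, then open.

Emit:
{"api": "carry_out", "payload": {
  "increments": "0 0 0 0.002 0 0 0.005; 0 0 0 0.004 0 0 0.005; 0 0 0 0.004 0 0 0.005; 0 0 0 0.004 0 0 0.03; 0 0 0 0.004 0 0 0.05"
}}

```text
time: 4.97
ee_pos: [0.5689, 0.2625, 0.1058]
eef_rot: [0.806, 0.593, 0.002, 0.003]
ft_force: [0.1, 0.3, -0.4]
width: 0.026
```

Emit:
{"api": "carry_out", "payload": {
  "increments": "0 0 0 0 0 0 0.06; 0 0 0 0 0 0 0.06; 0 0 0 0 0 -0.03 0.06; 0 0 0 0 0 -0.08 0.06; 0 0 0 0 0.0 -0.12 0.06"
}}

```text
time: 5.6
ee_pos: [0.5683, 0.263, 0.2278]
eef_rot: [0.805, 0.593, 0.002, 0.003]
ft_force: [0.4, 0.5, -0.2]
width: 0.0597
```

Emit:
{"api": "carry_out", "payload": {
  "increments": "0 0 0 -0.03 0 0 0.06; 0 0 0 -0.06 0 0 0.06; 0 0 0 -0.08 -0.05 0 0.06; 0 0 0 -0.08 -0.1 0 0.06; 0 0 0 -0.08 -0.12 0 0.06"
}}

```text
time: 6.22
ee_pos: [0.4276, 0.2234, 0.2271]
eef_rot: [0.805, 0.594, 0.003, 0.002]
ft_force: [0.5, 0.2, 0.4]
width: 0.0602
```

```bash
python3 look.py 5
python3 - <<'E'
import cv2
a=cv2.imread('pics/scene5.png')[145:245,270:410];cv2.imwrite('pics/z5.png',cv2.resize(a,None,fx=5.5,fy=5.5,interpolation=cv2.INTER_CUBIC))
E
```

```text
6.225 [0.42756831 0.2234016  0.22714194] 0.06016429659792887 [0.49258132 0.21729679 0.44670305]
```

View pics/z5.png

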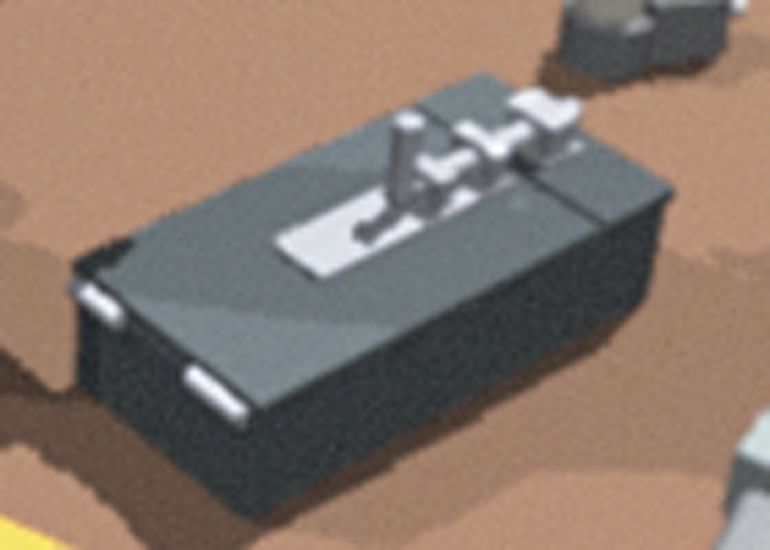

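View pics/wrist5.png

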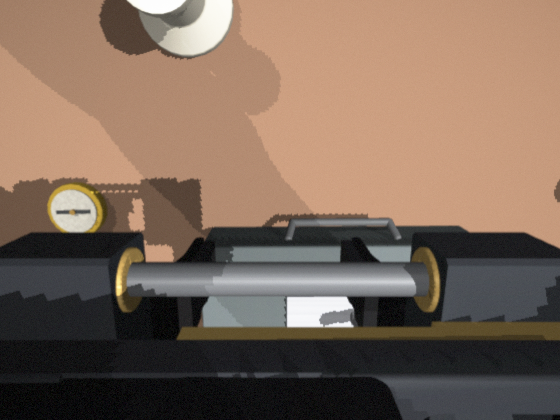

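View pics/side5.png

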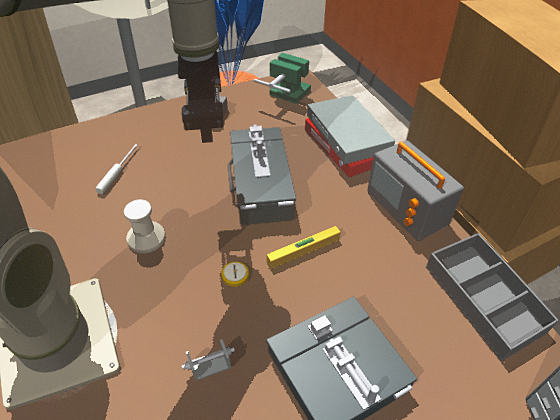

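The knob top is now at zoom (408,120), right up against the first strap. The case's bolt looks as it did before. Computing the travel.

Run:
```python
from bench import r
from h import *
S=r.camera_model('scene')
f=lambda p:((p[0]+.5)/5.5-.5+270,(p[1]+.5)/5.5-.5+145)
k=onz(S,f((408,120)),.13);k0=onz(S,f((339,153)),.13);c=onz(S,f((543,107)),.097)
print(k,np.linalg.norm(k-k0),'mouth dist',np.linalg.norm((c-k)[:2])-.01, 'travel',.15-np.linalg.norm((c-k)[:2])+.01)
a=cv2.imread('pics/side0.png')[300:418,270:418].astype(int);b=cv2.imread('pics/side5.png')[300:418,270:418].astype(int)
print('case diff frac',(abs(a-b).max(2)>60).mean())
cv2.imwrite('pics/s5z.png',cv2.resize(cv2.imread('pics/side5.png')[110:190,225:305],None,fx=7,fy=7,interpolation=cv2.INTER_CUBIC))
```

```text
[0.56266545 0.25977349 0.13      ] 0.045430476304514716 mouth dist 0.09138988915712956 travel 0.05861011084287044
case diff frac 0.02960375629867155
```

View pics/s5z.png

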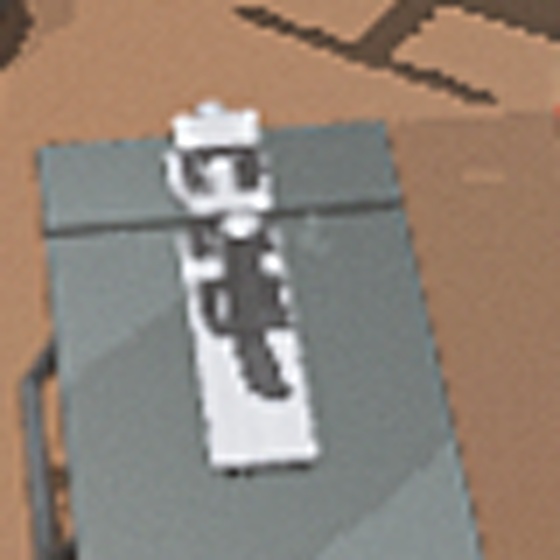

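The bolt tip shows beyond the keeper at zoom (208,107). Travel is about 0.0586 and the gripper is well clear, so I'm handing in.

```bash
python3 -c "
from bench import r
print(r.close_job())"
```

```text
the job is handed in; nothing more can be done
None
```

The long toolbox is bolted, and I handed the job in after about 6.4 s. I gripped its knob, pushed it about 45 mm along the slide, let go, and moved the arm up and away.

- **Toolbox bolt:** the last pictures put the travel at about 0.059 m (0.045 is level with the keeper's far side, 0.060 is the end stop). The tip can be seen past the keeper, and the knob is up against the first strap.
- **Forces:** wrist force read about 6 N or less at the end of every move. It was near zero after release, with the fingers open and clear.
- **Case bolt:** I never touched it, and it looks unchanged in the side view. About 3% of the pixels around the case changed; I put that down to the arm's shadow and did not measure that bolt's position.
- **Disagreement:** with the knob gripped, the measured tool position was about 5 mm off the camera's knob position. This made no difference, because the grip held and the knob moved with the tool.

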